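Feel for the hidden lock pin in the phone fixture

TASK

Lift the spring-tipped probe out of its stand and feel along the floor of the phone fixture's slot with its tip until the tip drops into the hidden hole. Push the pin at the bottom of that hole firmly and fully home, then hang the probe upright in its stand again. Leave the magnifier, tape roll and solder spool where they are.

Things in the scene. Friction and masses are not known exactly. Their poses are not given: they have to be found in the camera images.
- fixture: grey phone fixture, fixed, block 120 (x) x 220 (y) x 40 mm high with an opened phone lying on its rear deck; origin at the centre of its underside, own z up, own y along the slot, -x its front (robot) side. The slot is near the front, see point slot_mid. It stands on the desk either to the left or the right of the stand.
- slot_mid (a point): middle of the slot's mouth, in the fixture's top face (40 mm above the desk), axes as the fixture's. The slot is 13 mm wide and 90 mm long (45 mm to either side along own y), with upright walls and a black floor, see slot_floor.
- slot_floor (a point): middle of the slot's flat floor, 16 mm below slot_mid. Somewhere in the floor, centred up to 32 mm to either side of here along own y (different every time, hardly to be seen between the floor's seams in the dark slot), is the one hole: as wide as the slot, 13 mm along it, sharp-edged, 8 mm deep down to the flat top of the lock pin.
- lock_pin (a joint): how far the lock pin (12.5 mm square, filling the bottom of the hole) is pushed down, in m: 0 up (at the start), 0.006 fully home against a hard stop. It resists with about 8 N, more than the probe's spring can give, and stays where it is left.
- probe: spring-tipped probe, 172 mm long, 0.095 kg, upright in the stand; origin at its tip's end (spring relaxed), own z towards the handle. From the origin up: steel needle, 7 mm diameter (0 to 46 mm), shank, 12 mm (46 to 75 mm), round collar, 32 mm (75 to 81 mm), black square handle 20 x 20 mm, sides along own x and y (81 to 163 mm), cap, 17 mm (163 to 172 mm).
- probe_tip (a point): flat end of the needle, 7 mm diameter with a 1.5 mm rounded-off edge. The needle springs up to 8 mm into the shank: about 2 N to start it moving, 6 N fully in, then it stops hard.
- probe_collar (a point): centre of the underside of the probe's collar, which rests on the stand's top, on the probe's axis, 75 mm from its origin.
- stand: dark steel probe stand, fixed: base 84 x 84 mm, two uprights and a top plate 64 x 64 x 10 mm with its top 85 mm above the desk; origin at the centre of its underside, own z up.
- stand_top (a point): centre of the 19 mm round hole through the stand's top plate, at its upper face (85 mm above the desk). The probe's shank hangs in it, the collar rests on the plate and the needle's tip stays 10 mm above the desk.
- magnifier: round black magnifier, 59 mm across, 18 mm high, loose bystander on the desk; origin at the centre of its underside.
- tape_roll: tape roll, 56 mm across, 19 mm high, loose bystander; origin at the centre of its underside.
- solder_spool: spool, 52 mm across, 30 mm high, loose bystander; origin at the centre of its underside.
There are look-alikes about, which are no part of the job. Leave any yellow look-alike of the probe alone.

How it is judged:
On the way, in this order (a step that is already met when the one before it is completed fails the run):
1. the probe is lifted clear of its stand (height (world z) of probe_collar above 0.1 m and horizontal distance between probe_collar and stand_top above 0.05 m), for 0.1 s.
2. the probe's tip, in the hidden hole, has pushed the lock pin home (value of joint lock_pin above 0.0048 m and height (world z) of probe_tip below 0.0135 m and horizontal distance between probe_tip and slot_mid below 0.05 m), for 0.1 s.
At the end, for the whole second after the job is handed in: The lock pin is at least 4.8 mm of its 6 mm down, and the probe hangs at rest in the stand, its collar within 7 mm of the centre of the stand's hole mouth and its axis within 0.1 rad of upright (value of joint lock_pin above 0.0048 m and distance between probe_collar and stand_top below 0.007 m and angle between probe's own z axis and vertical below 0.1 rad and linear speed of probe below 0.02 m/s); the robot touches nothing.
It fails at once if the magnifier, the tape roll or the solder spool is moved by more than 20 mm (distance of any of magnifier, tape_roll, solder_spool from where it was at the start of the episode above 0.02 m).
It also fails if it takes over 54 s, if anything falls off the work surface, if the arm or the gripper's body presses on something with over 40 N, if the wrist force passes 120 N, or if a joint passes its speed limit or range.

ROBOT

A 6-joint arm with a two-finger parallel gripper is mounted at the origin on a cart in front of the work surface, level with it; the furniture and walls round the work are solid. World frame = base frame: x ahead of the robot, y to its left, z up, the work surface at z = 0. Lengths are in m, angles in rad, forces in N, time in s.
With the tool pointing down it reaches from about 0.15 to 0.775 m from the base axis. Payload 6.1 kg.
Tool frame: the origin (TCP) lies at the very end of the fingers, on their centre line; the grasp point (between the pads) lies 19 mm behind it (grip_depth is the distance from the TCP to the grasp point, in m); z points along the fingers, y is the line along which they close (so a half turn about z gives the same grasp; the last joint's range is limited). The gripper opens to 85 mm and grips with 20 to 120 N. Pads are 22 mm wide; open, the fingers measure 114 mm over their backs; the gripper's body (76 mm by 85 mm) begins 54 mm behind the grasp point. The pads swing forward as they close: fully open they stand 13 mm farther back than shut.
Start: joints at [-1.342, 0.126, -0.04, 1.405, 0, 1.571], TCP at [0.119, -0.511, 0.231] pointing down, gripper open.
Joint ranges: [-2.72, 2.72], [-0.95, 1.95], [-1.27, 1.35], [-1.78, 2.02], [-1.46, 1.47], [-3.14, 3.14]. Speed limits (rad/s): [2.39, 2.39, 3.01, 3.14, 3.14, 3.14].

INTERFACE

Orientations are given as a unit quaternion [w, x, y, z].
In Python, from station import * gives the robot as it stands. The module is installed in compiled form; this text tells all that it offers.
- The arm moves only by the tool jog_arm, never from a script. Its argument "targets" is a list that holds one entry, the list of rows, each a list of 7 numbers: the closure, from -1 (fully open) to 1 (shut), then the shift along the tool's x, y, z in m, then the turn, a rotation vector about the tool's x, y, z in rad. In form: [[[grip, dx, dy, dz, rx, ry, rz], ...]]. A call has 1 to 5 rows; each row is the pose to reach, as a shift and turn from the pose commanded when the call began, along the tool's axes at that moment; what a row does not reach only later rows make up. A row lasts 1/8 s, in which the tool goes at most 62.5 mm and 10.7 degrees, less where a joint would pass 70% of its speed; a pose out of reach is approached as far as the arm can. A call with a gripper value outside its range is refused whole. The fingers move at their own pace and stop on an object; "newtons" is the grip in N (left out, the last holds). Time passes only in rows, so rows that repeat a pose let the fingers close. It gives the time, the measured TCP pose, the force, the opening and the grip force at its end, in the units of the state.
- read_state(): the state, without advancing time (a new reading comes with each control period).
- grab_frame(name): name is "scene" or "side" or "wrist"; returns a dict with "img" (384x512x3 uint8, red, green, blue), "mtx" (3x3 intrinsics, pixels), "R" (3x3) and "t" (3): a world point X has camera coordinates R X + t. Camera axes: x right, y down, z forward; pixel columns grow to the right and rows downward; lengths in m; the calibration is good to about 2 mm. A picture is of the moment at which its call begins. There is no depth.
- finish_job(): hands the job in; it is judged then, once.
The state is a dict: "time_s": time; "joint_pos": joint angles; "joint_vel": joint speeds; "joint_efforts": joint torques, N m; "tcp_pos": TCP position; "tool_rot": TCP orientation; "ft_force": force on the tool from outside, world axes, zero at the start; "ft_torque": the same for the moment, N m; "gripper_width": finger opening in m; "gripper_force": force on a finger pad.
Only numpy, scipy, OpenCV 4.12 (cv2) and the standard library are available. Lean on these libraries where they do the work, as an engineer would, in place of code of your own. Each camera call takes 0.05 s, during which the arm holds its last target. There are 200 camera calls.

## Working session

There is one attempt and no reset: what is moved stays moved. The work goes in short steps, Python scripts to look and compute and a tool call to move; the robot and the scene stay as the last step left them, time stands still between calls to the robot, and variables do not carry over. Pictures are saved under pics/ and viewed, at most 10 in all, crops included, and the job is handed in when it is done.

Besides the shell and the picture viewer there is one more tool, called after ">>>" by a JSON object that holds its "method" and its "body", one argument or row to a line. jog_arm: Moves the arm, as the interface text tells. Its arguments: {"type":"object","properties":{"targets":{"type":"array","items":{"type":"array","items":{"type":"array","items":{"type":"number"}}}},"newtons":{"type":"number"}},"required":["targets"]}

```bash
mkdir -p pics; python3 - <<'E'
from station import *
import cv2,numpy as np
s=read_state();print(s)
ims=[]
for n in("scene","side","wrist"):
    f=grab_frame(n);cv2.imwrite(f"pics/{n}0.png",f["img"][:,:,::-1]);np.savez(f"{n}0.npz",**f)
    print(n,f["mtx"].round(1).tolist(),f["R"].round(4).tolist(),f["t"].round(4).tolist())
E
```

```text
{'time_s': 0.0, 'joint_pos': array([-1.34201075e+00,  1.26371277e-01, -4.06118647e-02,  1.40539122e+00,
        1.32383761e-05,  1.57080626e+00]), 'joint_vel': array([-1.16737492e-03,  1.22304553e-03,  1.45556189e-04, -8.45989288e-04,
        5.91976063e-05, -2.60836972e-04]), 'joint_efforts': array([ 3.48845724e-04, -4.35917151e+01,  3.52921343e+01,  1.73744088e-02,
       -2.53218332e-04, -3.39948603e-07]), 'tcp_pos': array([ 0.11897889, -0.51092282,  0.23053128]), 'tool_rot': array([-7.84617040e-04,  9.93464535e-01,  1.14138489e-01, -8.34893037e-05]), 'ft_force': array([-0.10810762,  0.18556243,  0.02512076]), 'ft_torque': array([ 0.00760883, -0.0041199 , -0.00677637]), 'gripper_force': 0.0, 'gripper_width': 0.08494303344685275}
scene [[472.1, 0.0, 251.4], [0.0, 472.1, 191.0], [0.0, 0.0, 1.0]] [[-0.4879, -0.8728, -0.0153], [-0.5777, 0.336, -0.7439], [0.6544, -0.3541, -0.6681]] [0.2095, 0.3687, 0.9002]
side [[460.7, 0.0, 259.5], [0.0, 460.7, 195.5], [0.0, 0.0, 1.0]] [[0.9925, -0.1218, 0.0059], [-0.0909, -0.7713, -0.63], [0.0813, 0.6247, -0.7766]] [-0.4991, 0.0366, 1.3415]
wrist [[307.3, 0.0, 257.5], [0.0, 307.3, 191.8], [0.0, 0.0, 1.0]] [[0.2256, -0.9742, -0.0017], [-0.9362, -0.2172, 0.2765], [-0.2697, -0.0608, -0.961]] [-0.5241, -0.0356, 0.378]
```

View pics/scene0.png

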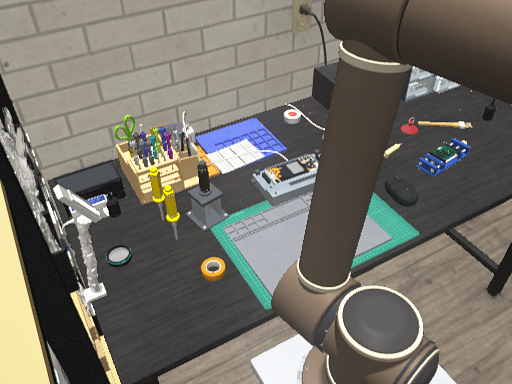

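View pics/side0.png

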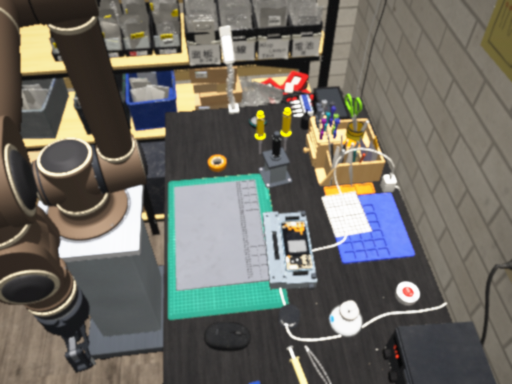

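The scene view shows these candidates for the probe:
- Black-handled tool in the dark steel stand: scene (204,180), side (276,143).
- Two yellow look-alikes: scene (157,185) and (171,203), to be left alone.

I choose the black one. The fixture is at scene (290,175), side (290,248). The magnifier is at scene (119,255) and the tape roll at (213,268). Next is a close crop to check the choice.

```bash
python3 - <<'E'
import cv2,numpy as np
a=cv2.imread("pics/scene0.png")[145:240,140:340];b=cv2.imread("pics/side0.png")[95:300,235:335]
A=cv2.resize(a,None,fx=2.6,fy=2.6,interpolation=2)
A=cv2.resize(a,(520,247),interpolation=2);B=cv2.resize(b,(280,574),interpolation=2)
c=np.zeros((580,800,3),np.uint8);c[:247,:520]=A;c[:574,520:]=B
w=cv2.imread("pics/wrist0.png");c[250:580,:440]=cv2.resize(w,(440,330))
cv2.imwrite("pics/c1.png",c)
E
```

```text
(no output)
```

View pics/c1.png

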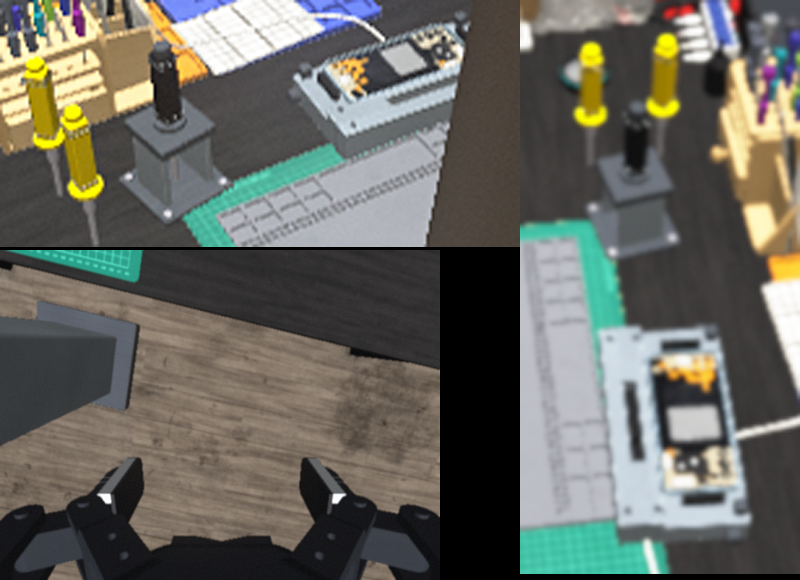

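The crop confirms the black square-handled probe with its collar on the stand's top plate (side about (277,134) at the cap). In the side view the fixture's dark slot runs from about (274,231) to (278,260).

```bash
cat > h.py <<'E'
import numpy as np,cv2
from scipy.spatial.transform import Rotation as Ro
def ray(f,uv):
    c=-f["R"].T@f["t"];d=f["R"].T@np.linalg.inv(f["mtx"])@np.array([*uv,1.]);return c,d/np.linalg.norm(d)
def onz(f,uv,z):
    c,d=ray(f,uv);return c+d*(z-c[2])/d[2]
def tri(*fu):
    A=np.zeros((3,3));b=np.zeros(3)
    for f,uv in fu:
        c,d=ray(f,uv);P=np.eye(3)-np.outer(d,d);A+=P;b+=P@c
    return np.linalg.solve(A,b)
def rot(s):
    w,x,y,z=s["tool_rot"];return Ro.from_quat([x,y,z,w])
def proj(f,X):
    p=f["R"]@np.array(X)+f["t"];return (f["mtx"]@p)[:2]/p[2]
def plan(s,pos,yaw):  # tool down, tool y axis at world yaw
    R=rot(s);y=np.array([np.cos(yaw),np.sin(yaw),0]);z=np.array([0,0,-1.]);x=np.cross(y,z)
    T=Ro.from_matrix(np.c_[x,y,z])
    return (R.inv().apply(np.array(pos)-s["tcp_pos"])).round(4),(R.inv()*T).as_rotvec().round(4)
E
python3 - <<'E'
from h import *
S=dict(np.load("scene0.npz"));D=dict(np.load("side0.npz"))
print("cap",tri((S,(202.7,162.3)),(D,(276.8,134))),onz(S,(202.7,162.3),.18),onz(D,(276.8,134),.18))
sd=lambda u,v:(235+(u-520)/2.8,95+v/2.8)
for p in[(630,382),(638,460),(634,421),(600,330),(620,525),(748,518),(717,325)]:print(p,onz(D,sd(*p),.04).round(3))
sc=lambda u,v:(140+u/2.6,145+v/2.6)
for p in[(598,183),(642,152),(672,188),(628,203)]:print('plate',onz(D,sd(*p),.085).round(3))
for p in [(126,127),(172,100),(213,128),(168,160)]:print('plate sc',onz(S,sc(*p),.085).round(3))
print('mag',onz(S,(119,255),.01),'tape',onz(S,(213,268),.01))
from station import *
s=read_state();print(rot(s).as_matrix().round(3))
W=dict(np.load("wrist0.npz"));print('cam-tcp in tool',rot(s).inv().apply(-W["R"].T@W["t"]-s["tcp_pos"]))
E
```

```text
cap [0.55768962 0.05747293 0.17982573] [0.55832468 0.05765997 0.18      ] [0.55717801 0.05663806 0.18      ]
(630, 382) [ 0.522 -0.173  0.04 ]
(638, 460) [ 0.517 -0.26   0.04 ]
(634, 421) [ 0.519 -0.217  0.04 ]
(600, 330) [ 0.501 -0.107  0.04 ]
(620, 525) [ 0.491 -0.324  0.04 ]
(748, 518) [ 0.605 -0.331  0.04 ]
(717, 325) [ 0.618 -0.115  0.04 ]
plate [0.518 0.05  0.085]
plate [0.571 0.09  0.085]
plate [0.594 0.034 0.085]
plate [0.546 0.019 0.085]
plate sc [0.574 0.099 0.085]
plate sc [0.587 0.043 0.085]
plate sc [0.53  0.027 0.085]
plate sc [0.512 0.083 0.085]
mag [0.53617126 0.305204   0.01      ] tape [0.38735803 0.12599782 0.01      ]
[[ 0.974  0.227 -0.   ]
 [ 0.227 -0.974  0.001]
 [-0.    -0.001 -1.   ]]
cam-tcp in tool [ 6.96498345e-02 -3.84783262e-05 -1.41573535e-01]
```

>>> {"method": "jog_arm", "body": {
  "targets": [
    [[-1, 0.22, -0.18, -0.06, 0, 0, -0.8], [-1, 0.22, -0.18, -0.06, 0, 0, -0.8], [-1, 0.22, -0.18, -0.06, 0, 0, -0.8], [-1, 0.22, -0.18, -0.06, 0, 0, -0.8], [-1, 0.22, -0.18, -0.06, 0, 0, -0.8]]
  ]
}}

```text
time_s: 0.78
tcp_pos: [0.2935, -0.2841, 0.2919]
tool_rot: [0.0, 0.87, 0.494, 0.0]
ft_force: [0.4, -0.9, -0.7]
gripper_width: 0.0854
gripper_force: 0.0
```

```bash
python3 - <<'E'
from h import *
from station import *
s=read_state();print(s["time_s"],s["tcp_pos"],s["joint_pos"].round(2))
print(*plan(s,[.557,.057,.29],np.radians(14)))
S=dict(np.load("scene0.npz"));D=dict(np.load("side0.npz"))
sd=lambda u,v:(235+(u-520)/2.8,95+v/2.8);sc=lambda u,v:(140+u/2.6,145+v/2.6)
for a,b in(((590,117),(85,190)),((663,108),(48,140))):print('yel',tri((D,sd(*a)),(S,sc(*b))))
E
```

```text
0.775 [ 0.29346879 -0.28407971  0.2919321 ] [-0.77 -0.09 -0.12  1.53  0.    1.34]
[0.4279 0.0516 0.002 ] [ 8.000e-04  2.000e-04 -7.821e-01]
yel [0.5242211  0.16219582 0.07354525]
yel [0.60674924 0.16737036 0.07305478]
```

>>> {"method": "jog_arm", "body": {
  "targets": [
    [[-1, 0.3, 0.035, 0, 0, 0, -0.7], [-1, 0.3, 0.035, 0, 0, 0, -0.7], [-1, 0.3, 0.035, 0, 0, 0, -0.7], [-1, 0.3, 0.035, 0, 0, 0, -0.7], [-1, 0.3, 0.035, 0, 0, 0, -0.7]]
  ]
}}

```text
time_s: 1.4
tcp_pos: [0.4782, -0.0449, 0.291]
tool_rot: [-0.0, 0.648, 0.761, -0.0]
ft_force: [0.0, -0.2, 0.3]
gripper_width: 0.0854
gripper_force: 0.0
```

```bash
python3 - <<'E'
from h import *
from station import *
s=read_state();print(s["time_s"],s["tcp_pos"],s["joint_pos"].round(2))
print(*plan(s,[.557,.057,.29],np.radians(14)))
E
```

```text
1.4 [ 0.47819477 -0.04493984  0.29103848] [-0.09  0.05  0.01  1.53 -0.    1.32]
[0.088  0.0941 0.001 ] [-0.0002 -0.     -0.0839]
```

>>> {"method": "jog_arm", "body": {
  "targets": [
    [[-1, 0.088, 0.094, 0, 0, 0, -0.084], [-1, 0.088, 0.094, 0, 0, 0, -0.084], [-1, 0.088, 0.094, 0, 0, 0, -0.084], [-1, 0.088, 0.094, 0, 0, 0, -0.084]]
  ]
}}

```text
time_s: 1.9
tcp_pos: [0.556, 0.0547, 0.2907]
tool_rot: [-0.0, 0.616, 0.788, -0.001]
ft_force: [-0.3, 0.1, -0.1]
gripper_width: 0.0854
gripper_force: 0.0
```

```bash
python3 - <<'E'
from h import *
from station import *
s=read_state();print(s["time_s"],s["tcp_pos"],s["joint_pos"].round(2))
f=grab_frame("wrist");np.savez("w1.npz",**f,tcp=s["tcp_pos"])
cv2.imwrite("pics/w1.png",cv2.resize(f["img"][:,:,::-1],(768,576),interpolation=2))
print(proj(f,[.557,.057,.182])*1.5)
E
```

```text
1.9 [0.55601243 0.05470236 0.29066398] [ 0.1   0.2   0.18  1.55 -0.    1.43]
[390.24847263 281.3495075 ]
```

View pics/w1.png

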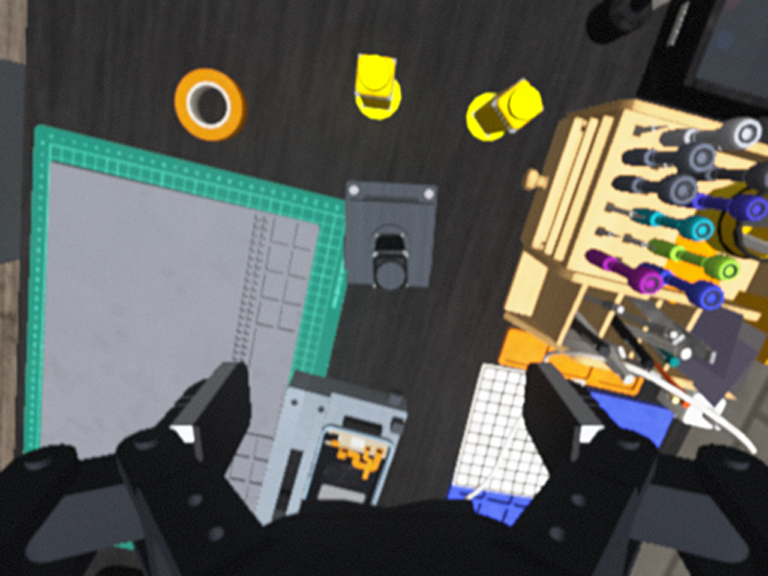

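The wrist view shows the probe cap at (390,273) of 768×576, with its handle square to the gripper. The yellow look-alikes at (378,80) and (510,105) and the pen box right of x=505 are clear of the fingers. The fixture is at (340,440), with its slot near (290,480). Next is the descent and the grip.

>>> {"method": "jog_arm", "body": {
  "targets": [
    [[-1, 0.002, 0, 0.06, 0, 0, 0], [-1, 0.002, 0, 0.115, 0, 0, 0], [-1, 0.002, 0, 0.15, 0, 0, 0], [-1, 0.002, 0, 0.169, 0, 0, 0], [-1, 0.002, 0, 0.169, 0, 0, 0]]
  ]
}}

```text
time_s: 2.58
tcp_pos: [0.5541, 0.055, 0.1215]
tool_rot: [-0.001, 0.617, 0.787, -0.001]
ft_force: [1.0, -0.5, 0.4]
gripper_width: 0.0853
gripper_force: 0.0
```

>>> {"method": "jog_arm", "body": {
  "targets": [
    [[-1, 0, 0, 0, 0, 0, 0], [0.2, 0, 0, 0, 0, 0, 0], [1, 0, 0, 0, 0, 0, 0], [1, 0, 0, 0, 0, 0, 0], [1, 0, 0, 0, 0, 0, 0]]
  ],
  "newtons": 60
}}

```text
time_s: 3.2
tcp_pos: [0.5559, 0.0566, 0.1225]
tool_rot: [0.0, 0.617, 0.787, 0.0]
ft_force: [0.5, 0.1, 1.8]
gripper_width: 0.0193
gripper_force: 59.7
```

>>> {"method": "jog_arm", "body": {
  "targets": [
    [[1, 0, 0, 0, 0, 0, 0], [1, 0, 0, 0, 0, 0, 0], [1, 0, 0, 0, 0, 0, 0]]
  ]
}}

```text
time_s: 3.58
tcp_pos: [0.5559, 0.0565, 0.1225]
tool_rot: [0.0, 0.617, 0.787, 0.0]
ft_force: [0.3, 0.7, 2.5]
gripper_width: 0.0192
gripper_force: 59.8
```

```bash
python3 - <<'E'
from h import *
from station import *
s=read_state();print(s["time_s"],s["tcp_pos"],s["gripper_width"],s["gripper_force"],s["ft_force"],s["ft_torque"])
f=grab_frame("wrist");np.savez("w2.npz",**f,tcp=s["tcp_pos"])
c=np.vstack([f["img"],grab_frame("scene")["img"]])
cv2.imwrite("pics/w2.png",cv2.resize(c[:,:,::-1],(400,600),interpolation=3))
E
```

```text
3.575 [0.55589188 0.05654562 0.12246383] 0.01923742549042031 59.781246185302734 [0.30766094 0.65017198 2.5087224 ] [ 0.0299495   0.0269131  -0.02651098]
```

View pics/w2.png

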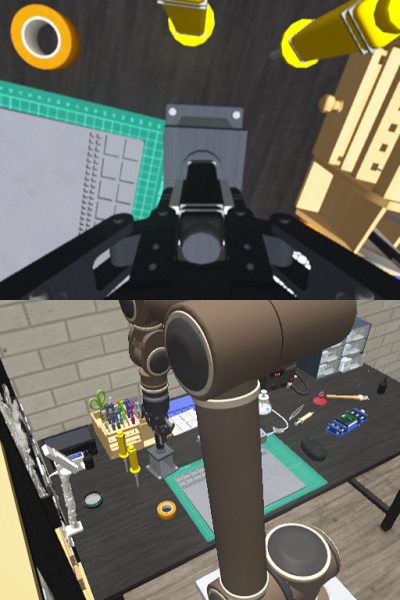

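>>> {"method": "jog_arm", "body": {
  "targets": [
    [[1, 0, 0, -0.02, 0, 0, 0], [1, 0, 0, -0.06, 0, 0, 0], [1, 0, 0, -0.11, 0, 0, 0], [1, 0, 0, -0.11, 0, 0, 0]]
  ],
  "newtons": 80
}}

```text
time_s: 4.18
tcp_pos: [0.5574, 0.0566, 0.236]
tool_rot: [0.002, 0.617, 0.787, 0.002]
ft_force: [0.3, 0.4, -1.2]
gripper_width: 0.0195
gripper_force: 78.3
```

>>> {"method": "jog_arm", "body": {
  "targets": [
    [[1, -0.05, -0.02, 0, 0, 0, 0.05], [1, -0.11, -0.04, 0, 0, 0, 0.12], [1, -0.17, -0.065, 0, 0, 0, 0.18], [1, -0.23, -0.085, 0, 0, 0, 0.24], [1, -0.272, -0.105, 0, 0, 0, 0.29]]
  ]
}}

```text
time_s: 4.8
tcp_pos: [0.518, -0.2349, 0.2304]
tool_rot: [-0.001, 0.725, 0.689, -0.0]
ft_force: [0.6, 0.2, -0.5]
gripper_width: 0.0191
gripper_force: 78.2
```

>>> {"method": "jog_arm", "body": {
  "targets": [
    [[1, 0, 0, 0, 0, 0, 0], [1, 0, 0, 0, 0, 0, 0], [1, 0, 0, 0, 0, 0, 0]]
  ]
}}

```text
time_s: 5.18
tcp_pos: [0.5191, -0.2315, 0.2318]
tool_rot: [-0.0, 0.723, 0.691, -0.0]
ft_force: [0.2, -0.5, -1.1]
gripper_width: 0.0191
gripper_force: 78.2
```

```bash
python3 - <<'E'
from h import *
from station import *
s=read_state();print(s["time_s"],s["tcp_pos"],s["gripper_width"],s["ft_force"],s["ft_torque"],rot(s).as_matrix().round(3).tolist())
f=grab_frame("wrist");np.savez("w3.npz",**f,tcp=s["tcp_pos"])
cv2.imwrite("pics/w3.png",cv2.resize(f["img"][:,:,::-1],(768,576),interpolation=2))
print(proj(f,[.519,-.217,.04])*1.5)
E
```

```text
5.175 [ 0.51908434 -0.23151113  0.23179415] 0.019147617592170537 [ 0.23074456 -0.51390144 -1.09846146] [ 0.03276031 -0.00671535  0.03308841] [[0.046, 0.999, -0.001], [0.999, -0.046, 0.001], [0.001, -0.001, -1.0]]
[386.27197873 234.80648413]
```

View pics/w3.png

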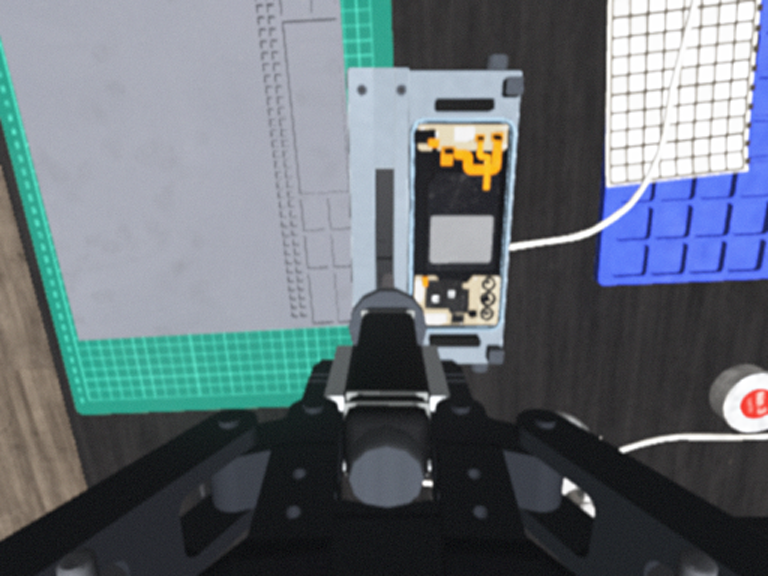

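The slot's upper end is at (384,169). It runs down between x=376 and x=394 until the probe's collar hides it from about y=290. Next I measure its centre line and contrast-stretch the floor.

```bash
python3 - <<'E'
from h import *
f=dict(np.load("w3.npz"));g=cv2.cvtColor(f["img"],cv2.COLOR_RGB2GRAY).astype(float)
for r in(105,110,112,113,114,118):print(r,g[r,244:272].astype(int).tolist())
L=[];Rr=[]
for r in range(118,180,4):
    p=g[r,244:270];th=120
    i=next(k for k in range(len(p)) if p[k]<th);a=244+i-1+(p[i-1]-th)/(p[i-1]-p[i])
    j=next(k for k in range(i,len(p)) if p[k]>th);b=244+j-1+(th-p[j-1])/(p[j]-p[j-1])
    L.append(onz(f,(a,r),.04));Rr.append(onz(f,(b,r),.04))
L=np.array(L);Rr=np.array(Rr);C=(L+Rr)/2;print("w",(Rr-L)[:,0].round(4));k=np.polyfit(C[:,1],C[:,0],1);print("x=",k,"yaw deg",np.degrees(np.arctan(k[0])), "x@-.217",np.polyval(k,-.217))
print("ends", [onz(f,(256,r),.04).round(4) for r in(111,112,113)])
# block corners
for u,v in((349,69),(522,71),(505,362)):print(onz(f,(u/1.5,v/1.5),.04).round(4))
print("tip px",proj(f,[*f["tcp"][:2],f["tcp"][2]-.1125]),"collar", proj(f,[*f["tcp"][:2],f["tcp"][2]-.0375]))
print("floor profile",[int(g[r,254:259].mean()) for r in range(110,192)])
E
```

```text
105 [198, 195, 195, 194, 196, 192, 191, 190, 195, 193, 193, 196, 196, 194, 195, 193, 192, 193, 190, 194, 195, 195, 195, 197, 197, 198, 198, 187]
110 [195, 197, 197, 195, 193, 194, 194, 196, 193, 194, 198, 196, 193, 194, 198, 194, 196, 195, 194, 196, 196, 199, 197, 197, 197, 197, 200, 188]
112 [194, 195, 195, 196, 195, 190, 164, 150, 149, 150, 151, 152, 146, 149, 148, 149, 150, 153, 164, 188, 199, 196, 196, 198, 199, 200, 198, 189]
113 [192, 195, 195, 196, 197, 186, 137, 101, 100, 101, 100, 98, 101, 98, 100, 101, 98, 106, 141, 182, 198, 197, 196, 199, 197, 198, 199, 187]
114 [195, 196, 193, 195, 199, 187, 127, 84, 79, 82, 83, 81, 86, 81, 80, 82, 78, 88, 133, 181, 199, 200, 197, 198, 198, 198, 198, 188]
118 [193, 194, 194, 196, 199, 184, 124, 78, 79, 81, 84, 84, 82, 82, 83, 79, 80, 87, 132, 182, 198, 197, 196, 197, 196, 198, 201, 189]
w [0.0123 0.0123 0.0123 0.0125 0.0124 0.0124 0.0124 0.0125 0.0126 0.0127
 0.0127 0.0127 0.0127 0.0127 0.0127 0.0125]
x= [0.04982949 0.52799529] yaw deg 2.852660050445803 x@-.217 0.517182288840735
ends [array([ 0.5197, -0.1688,  0.04  ]), array([ 0.5196, -0.1698,  0.04  ]), array([ 0.5196, -0.1709,  0.04  ])]
[ 0.4996 -0.1053  0.04  ]
[ 0.6141 -0.112   0.04  ]
[ 0.6077 -0.3223  0.04  ]
tip px [258.25678142 188.52509547] collar [258.32987232 220.37926769]
floor profile [195, 188, 149, 99, 82, 81, 83, 82, 83, 83, 81, 81, 81, 82, 81, 80, 82, 80, 81, 79, 79, 79, 80, 79, 80, 79, 79, 79, 79, 79, 78, 77, 79, 77, 76, 76, 77, 76, 75, 76, 75, 76, 77, 76, 76, 75, 76, 75, 76, 72, 72, 71, 73, 74, 74, 74, 73, 72, 73, 73, 67, 55, 51, 62, 71, 70, 70, 69, 70, 70, 70, 70, 75, 79, 82, 86, 85, 84, 87, 88, 85, 78]
```

```bash
python3 - <<'E'
from h import *
f=dict(np.load("w3.npz"));g=cv2.cvtColor(f["img"],cv2.COLOR_RGB2GRAY).astype(int)
for r in(159,171,172):print(r,g[r,246:268].tolist(),onz(f,(258,r),.024).round(4),onz(f,(258,r),.016).round(4))
for r in(184,186,188,190):print(r,g[r,244:274].tolist())
print(f["tcp"], "cam",-f["R"].T@f["t"])
from station import *
s=read_state();u=np.array([-.0498,0,0])
for st in(.038,.012,-.005):
    p=np.array([.5173+.0498*st,-.2147+st,.150]);d,_=plan(s,p,-.0498);print(st,p,d)
print(plan(s,p,-.0498)[1])
E
```

```text
159 [194, 194, 194, 179, 120, 72, 72, 72, 72, 72, 71, 76, 73, 73, 72, 90, 142, 186, 198, 199, 198, 199] [ 0.5193 -0.2225  0.024 ] [ 0.5192 -0.2239  0.016 ]
171 [194, 193, 192, 179, 122, 67, 53, 53, 55, 54, 57, 58, 53, 53, 52, 80, 141, 188, 198, 197, 197, 197] [ 0.5186 -0.2366  0.024 ] [ 0.5185 -0.2383  0.016 ]
172 [194, 196, 197, 180, 125, 65, 48, 53, 53, 51, 53, 49, 53, 48, 50, 79, 141, 186, 198, 197, 196, 197] [ 0.5186 -0.2377  0.024 ] [ 0.5185 -0.2395  0.016 ]
184 [195, 195, 193, 195, 194, 182, 139, 86, 67, 65, 65, 80, 85, 90, 91, 89, 95, 102, 142, 185, 198, 197, 197, 199, 199, 199, 191, 169, 177, 209]
186 [194, 194, 193, 192, 192, 186, 141, 92, 67, 67, 75, 84, 91, 90, 89, 94, 91, 97, 130, 182, 198, 198, 196, 196, 201, 199, 191, 167, 171, 209]
188 [194, 192, 190, 195, 193, 183, 142, 89, 66, 68, 78, 86, 91, 90, 93, 92, 92, 95, 131, 183, 200, 198, 197, 199, 202, 200, 186, 158, 170, 204]
190 [192, 192, 194, 194, 194, 181, 143, 92, 71, 73, 78, 87, 85, 87, 89, 93, 92, 96, 121, 170, 193, 197, 199, 199, 197, 198, 183, 148, 163, 206]
[ 0.51908434 -0.23151113  0.23179415] cam [ 0.52219398 -0.161805    0.37350846]
0.038 [ 0.5191924 -0.1767     0.15     ] [ 0.0547 -0.0025  0.082 ]
0.012 [ 0.5178976 -0.2027     0.15     ] [ 0.0286 -0.0026  0.082 ]
-0.005 [ 0.517051 -0.2197    0.15    ] [ 0.0116 -0.0027  0.082 ]
[-0.0004 -0.0004  0.0038]
```

>>> {"method": "jog_arm", "body": {
  "targets": [
    [[1, 0.0126, -0.0022, 0.03, 0, 0, 0.004], [1, 0.0126, -0.0022, 0.06, 0, 0, 0.004], [1, 0.0126, -0.0022, 0.08, 0, 0, 0.004], [1, 0.0126, -0.0022, 0.082, 0, 0, 0.004], [1, 0.0126, -0.0022, 0.082, 0, 0, 0.004]]
  ]
}}

```text
time_s: 5.85
tcp_pos: [0.5178, -0.2195, 0.1511]
tool_rot: [0.0, 0.725, 0.689, 0.0]
ft_force: [0.2, -0.3, -0.5]
gripper_width: 0.0186
gripper_force: 78.3
```

>>> {"method": "jog_arm", "body": {
  "targets": [
    [[1, 0, 0, 0.008, 0, 0, 0], [1, 0, 0, 0.014, 0, 0, 0], [1, 0, 0, 0.016, 0, 0, 0], [1, 0, 0, 0.016, 0, 0, 0]]
  ]
}}

```text
time_s: 6.35
tcp_pos: [0.5176, -0.2202, 0.1347]
tool_rot: [0.0, 0.725, 0.688, 0.0]
ft_force: [0.3, -0.4, 2.3]
gripper_width: 0.0191
gripper_force: 78.7
```

>>> {"method": "jog_arm", "body": {
  "targets": [
    [[1, 0, 0, 0.0025, 0, 0, 0], [1, -0.003, 0, 0.0025, 0, 0, 0], [1, -0.005, 0, 0.0025, 0, 0, 0], [1, -0.005, 0, 0.0025, 0, 0, 0]]
  ]
}}

```text
time_s: 6.85
tcp_pos: [0.5172, -0.2251, 0.1319]
tool_rot: [-0.0, 0.725, 0.688, 0.0]
ft_force: [0.6, 2.7, 4.0]
gripper_width: 0.0192
gripper_force: 78.8
```

>>> {"method": "jog_arm", "body": {
  "targets": [
    [[1, -0.003, 0, 0, 0, 0, 0], [1, -0.005, 0, 0, 0, 0, 0], [1, -0.005, 0, 0, 0, 0, 0]]
  ]
}}

```text
time_s: 7.22
tcp_pos: [0.5167, -0.2307, 0.1316]
tool_rot: [0.0, 0.725, 0.688, -0.001]
ft_force: [-0.1, -0.8, -0.8]
gripper_width: 0.0193
gripper_force: 79.5
```

Contact is lost at y≈-0.231 (Fz back to its free value), so the tip is in the hole. Now I push the pin.

>>> {"method": "jog_arm", "body": {
  "targets": [
    [[1, -0.001, 0, 0, 0, 0, 0], [1, -0.001, 0, 0.004, 0, 0, 0], [1, -0.001, 0, 0.008, 0, 0, 0], [1, -0.001, 0, 0.01, 0, 0, 0], [1, -0.001, 0, 0.01, 0, 0, 0]]
  ],
  "newtons": 110
}}

```text
time_s: 7.85
tcp_pos: [0.5168, -0.2313, 0.122]
tool_rot: [0.0, 0.725, 0.688, -0.0]
ft_force: [-2.2, -0.4, 3.6]
gripper_width: 0.019
gripper_force: 108.0
```

>>> {"method": "jog_arm", "body": {
  "targets": [
    [[1, 0, 0, 0.002, 0, 0, 0], [1, 0, 0, 0.004, 0, 0, 0], [1, 0, 0, 0.006, 0, 0, 0], [1, 0, 0, 0.006, 0, 0, 0]]
  ]
}}

```text
time_s: 8.35
tcp_pos: [0.5169, -0.2312, 0.1161]
tool_rot: [0.0, 0.725, 0.688, -0.0]
ft_force: [-0.9, -1.0, 5.7]
gripper_width: 0.0186
gripper_force: 108.4
```

>>> {"method": "jog_arm", "body": {
  "targets": [
    [[1, 0, 0, 0.001, 0, 0, 0], [1, 0, 0, 0.002, 0, 0, 0], [1, 0, 0, 0.003, 0, 0, 0], [1, 0, 0, 0.003, 0, 0, 0]]
  ]
}}

```text
time_s: 8.85
tcp_pos: [0.517, -0.2313, 0.1141]
tool_rot: [0.001, 0.725, 0.688, 0.0]
ft_force: [-3.7, -0.5, 11.6]
gripper_width: 0.0187
gripper_force: 109.2
```

>>> {"method": "jog_arm", "body": {
  "targets": [
    [[1, 0, 0, 0.001, 0, 0, 0], [1, 0, 0, 0.002, 0, 0, 0], [1, 0, 0, 0.002, 0, 0, 0], [1, 0, 0, 0.002, 0, 0, 0]]
  ]
}}

```text
time_s: 9.35
tcp_pos: [0.5172, -0.2315, 0.1138]
tool_rot: [0.002, 0.725, 0.688, 0.0]
ft_force: [-5.2, 0.6, 20.5]
gripper_width: 0.0189
gripper_force: 110.5
```

The pin is on its hard stop: 21 N and no further travel. Retracting.

>>> {"method": "jog_arm", "body": {
  "targets": [
    [[1, 0, 0, -0.01, 0, 0, 0], [1, 0, 0, -0.04, 0, 0, 0], [1, 0, 0, -0.08, 0, 0, 0], [1, 0, 0, -0.124, 0, 0, 0], [1, 0, 0, -0.124, 0, 0, 0]]
  ]
}}

```text
time_s: 9.98
tcp_pos: [0.5183, -0.2314, 0.2379]
tool_rot: [0.002, 0.725, 0.689, 0.001]
ft_force: [-0.4, -0.5, -1.6]
gripper_width: 0.0188
gripper_force: 107.6
```

>>> {"method": "jog_arm", "body": {
  "targets": [
    [[1, 0, 0, 0, 0, 0, 0], [1, 0, 0, 0, 0, 0, 0]]
  ]
}}

```text
time_s: 10.22
tcp_pos: [0.5162, -0.2307, 0.2329]
tool_rot: [-0.001, 0.725, 0.688, -0.0]
ft_force: [-0.3, 0.3, -1.8]
gripper_width: 0.0187
gripper_force: 107.6
```

```bash
python3 - <<'E'
from h import *
from station import *
s=read_state();print(s["time_s"],s["tcp_pos"],rot(s).as_matrix().round(4).tolist())
f=grab_frame("wrist");np.savez("w4.npz",**f,tcp=s["tcp_pos"])
y=np.arctan2(*[2*0.,1.]) 
R0=Ro.from_quat([.617,.787,0,0]).as_matrix();yaw=np.arctan2(R0[1,1],R0[0,1]);print(yaw)
print(*plan(s,[.5559,.0565,.2345],yaw))
a=dict(np.load("w2.npz"))["img"];b=dict(np.load("w3.npz"))["img"]
cv2.imwrite("pics/w4.png",cv2.resize(np.hstack([b,f["img"]])[:,:,::-1],(800,300)))
E
```

```text
10.225 [ 0.5162265  -0.230674    0.23292123] [[0.0519, 0.9986, -0.0027], [0.9986, -0.0519, 0.0014], [0.0013, -0.0028, -1.0]]
0.24099208318388368
[ 0.2888  0.0247 -0.0013] [-0.0026 -0.0017 -0.2929]
```

View pics/w4.png

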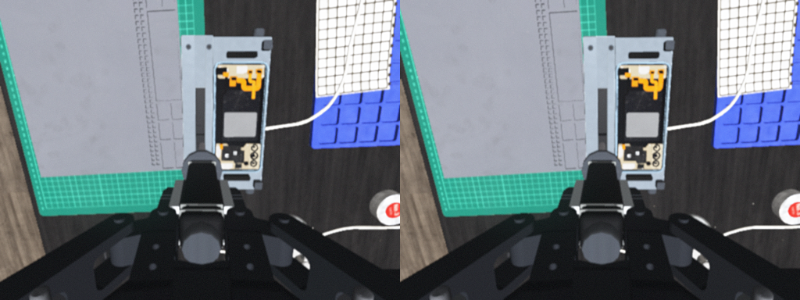

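Before (left) and after (right), the probe sits the same in the hand, with its collar at (205,158) and (603,158). It has not slipped, so I go back to the stand.

>>> {"method": "jog_arm", "body": {
  "targets": [
    [[1, 0.055, 0.005, -0.005, 0, 0, -0.06], [1, 0.115, 0.01, -0.005, 0, 0, -0.12], [1, 0.175, 0.015, -0.005, 0, 0, -0.18], [1, 0.235, 0.02, -0.005, 0, 0, -0.24], [1, 0.289, 0.0247, -0.005, 0, 0, -0.293]]
  ]
}}

```text
time_s: 10.9
tcp_pos: [0.5561, 0.0583, 0.2388]
tool_rot: [-0.001, 0.616, 0.788, -0.0]
ft_force: [0.7, 0.2, -1.8]
gripper_width: 0.0189
gripper_force: 107.6
```

>>> {"method": "jog_arm", "body": {
  "targets": [
    [[1, 0, 0, 0, 0, 0, 0], [1, 0, 0, 0, 0, 0, 0], [1, 0, 0, 0, 0, 0, 0], [1, 0, 0, 0, 0, 0, 0]]
  ]
}}

```text
time_s: 11.4
tcp_pos: [0.5565, 0.0551, 0.2398]
tool_rot: [0.0, 0.618, 0.786, -0.0]
ft_force: [0.8, -0.6, -0.3]
gripper_width: 0.0188
gripper_force: 107.6
```

```bash
python3 - <<'E'
from h import *
from station import *
s=read_state();print(s["time_s"],s["tcp_pos"],rot(s).as_matrix().round(4).tolist())
print(*plan(s,[.5559,.0565,.2345],.241))
f=grab_frame("wrist");print(proj(f,[.5559,.0575,.085])*1.5,proj(f,[*s["tcp_pos"][:2],s["tcp_pos"][2]-.1125])*1.5)
cv2.imwrite("pics/w5.png",cv2.resize(f["img"][:,:,::-1],(768,576),interpolation=2)[100:480,200:600])
E
```

```text
11.4 [0.5564707  0.05508136 0.23980739] [[-0.2367, 0.9716, 0.0], [0.9716, 0.2367, -0.0001], [-0.0001, -0.0, -1.0]]
[ 0.0015 -0.0002  0.0053] [-0.      0.0001 -0.002 ]
[387.24280907 262.29016106] [387.28881308 282.97258153]
```

View pics/w5.png

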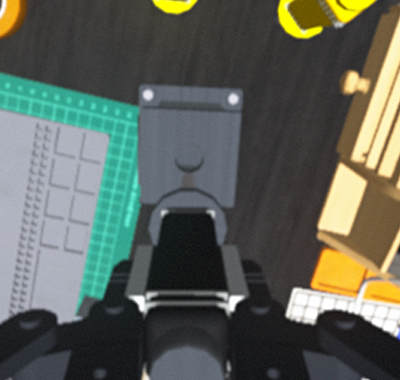

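The stand's hole is centred near full-image (388,260), and the prediction was (387,262). The tip hangs straight above it, so I lower.

>>> {"method": "jog_arm", "body": {
  "targets": [
    [[1, 0.0015, 0, 0.02, 0, 0, 0], [1, 0.0015, 0, 0.035, 0, 0, 0], [1, 0.0015, 0, 0.05, 0, 0, 0], [1, 0.0015, 0, 0.065, 0, 0, 0], [1, 0.0015, 0, 0.075, 0, 0, 0]]
  ]
}}

```text
time_s: 12.08
tcp_pos: [0.5559, 0.0576, 0.1636]
tool_rot: [-0.0, 0.617, 0.787, -0.0]
ft_force: [0.4, 0.8, -1.3]
gripper_width: 0.0185
gripper_force: 107.6
```

>>> {"method": "jog_arm", "body": {
  "targets": [
    [[1, 0, 0, 0, 0, 0, 0], [1, 0, 0, 0, 0, 0, 0]]
  ]
}}

```text
time_s: 12.32
tcp_pos: [0.5564, 0.0578, 0.1652]
tool_rot: [0.0, 0.617, 0.787, 0.0]
ft_force: [-0.1, -0.2, 0.2]
gripper_width: 0.019
gripper_force: 107.6
```

>>> {"method": "jog_arm", "body": {
  "targets": [
    [[1, 0, 0, 0.012, 0, 0, 0], [1, 0, 0, 0.02, 0, 0, 0], [1, 0, 0, 0.028, 0, 0, 0], [1, 0, 0, 0.035, 0, 0, 0], [1, 0, 0, 0.035, 0, 0, 0]]
  ]
}}

```text
time_s: 12.95
tcp_pos: [0.5557, 0.0577, 0.129]
tool_rot: [-0.0, 0.617, 0.787, -0.0]
ft_force: [0.2, -0.1, -1.0]
gripper_width: 0.0189
gripper_force: 107.6
```

>>> {"method": "jog_arm", "body": {
  "targets": [
    [[1, 0, 0, 0.003, 0, 0, 0], [1, 0, 0, 0.006, 0, 0, 0], [1, 0, 0, 0.007, 0, 0, 0], [1, 0, 0, 0.007, 0, 0, 0]]
  ]
}}

```text
time_s: 13.45
tcp_pos: [0.5562, 0.0577, 0.1228]
tool_rot: [0.0, 0.617, 0.787, -0.0]
ft_force: [-0.9, 0.1, -1.0]
gripper_width: 0.0184
gripper_force: 107.6
```

>>> {"method": "jog_arm", "body": {
  "targets": [
    [[1, 0, 0, 0.0005, 0, 0, 0], [0.3, 0, 0, 0.0005, 0, 0, 0], [-0.3, 0, 0, 0.0005, 0, 0, 0], [-1, 0, 0, 0.0005, 0, 0, 0], [-1, 0, 0, 0.0005, 0, 0, 0]]
  ]
}}

```text
time_s: 14.08
tcp_pos: [0.5562, 0.0577, 0.1223]
tool_rot: [0.0, 0.617, 0.787, 0.0]
ft_force: [0.4, 1.6, -0.0]
gripper_width: 0.0817
gripper_force: 0.0
```

>>> {"method": "jog_arm", "body": {
  "targets": [
    [[-1, 0, 0, 0, 0, 0, 0], [-1, 0, 0, -0.03, 0, 0, 0], [-1, 0, 0, -0.08, 0, 0, 0], [-1, 0, 0, -0.13, 0, 0, 0], [-1, 0, 0, -0.16, 0, 0, 0]]
  ]
}}

```text
time_s: 14.7
tcp_pos: [0.5566, 0.0578, 0.2852]
tool_rot: [0.001, 0.617, 0.787, 0.001]
ft_force: [0.8, -0.8, 0.2]
gripper_width: 0.0854
gripper_force: 0.0
```

>>> {"method": "jog_arm", "body": {
  "targets": [
    [[-1, 0, 0, 0, 0, 0, 0], [-1, 0, 0, 0, 0, 0, 0], [-1, 0, 0, 0, 0, 0, 0]]
  ]
}}

```text
time_s: 15.08
tcp_pos: [0.5556, 0.0577, 0.2807]
tool_rot: [-0.001, 0.617, 0.787, -0.001]
ft_force: [0.7, -0.8, -0.3]
gripper_width: 0.0853
gripper_force: 0.0
```

```bash
python3 - <<'E'
from h import *
from station import *
f=grab_frame("wrist")
a=cv2.resize(f["img"],(768,576),interpolation=2)[100:400,150:550];d=grab_frame("side")["img"];d=cv2.resize(d[90:240,185:385],(400,300),interpolation=2)
cv2.imwrite("pics/w6.png",np.hstack([a,d])[:,:,::-1]);print(proj(f,[.557,.058,.182])*1.5,read_state()["tcp_pos"])
E
```

```text
[390.37109095 289.79952261] [0.55569597 0.0576941  0.28106519]
```

View pics/w6.png

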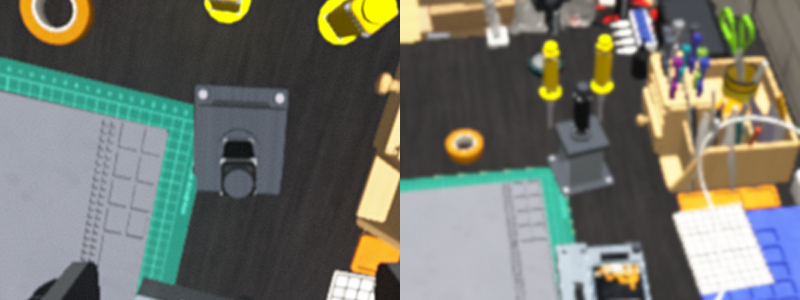

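The probe hangs upright in its stand with its cap at crop (238,178), collar on the plate, and the gripper is clear. I'm handing in.

```bash
python3 -c "
from station import *
print(finish_job())"
```

```text
the job is handed in; nothing more can be done
None
```

The lock pin was pushed to its hard stop (about 21 N, no further travel), the probe hangs upright in its stand again, and the job is handed in at about 15 s; no verdict was returned, I never located the solder spool in the pictures, and nothing suggests any bystander was moved.

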